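Pin the tile jig's stop fence with its thumbscrew

TASK

Take the slim, long-shanked thumbscrew out of the rack, put it through the hole in the foot of the tile jig's stop fence, and slide the fence along toward the tile until its hole lines up with the index hole hidden in the strip beneath it, so that the thumbscrew goes through both; push it fully home, with its collar down on the foot, and let go. It is a push fit and need not be turned. Feel for the hole gently, without forcing the screw or the jig, leave the stubby screw in the rack and leave the other things on the table where they are.

Things in the scene. Friction and masses are not known exactly. Their poses are not given: they have to be found in the camera images.
- jig: Tile jig, fixed to the table: plywood board 300 x 150 mm, 28 mm high to its bed. Origin at table height on its long centre line; x axis along the jig, the way the fence slides toward the tile; z up. A 30 mm wide slot along the centre line holds a fixed aluminium index strip. Nothing solid under the strip until 12 mm above the table.
- strip_line (a point): A fixed point of the jig at (-52, 0, 26) mm in its frame: on the strip's top face, 2 mm below the bed. The strip has one through hole, 12 mm wide with a 1 mm chamfer, on the centre line, hidden under the fence's foot. Its place differs every time: up to 15 mm either way along x from this point, always 10 to 48 mm ahead (+x) of where the fence's hole starts.
- fence (a joint): Steel stop fence sliding along the jig's x axis, stiff (2.5 N to move), stays where left. Value 0 to 0.055 m, grows toward the tile; its hole is at x = -0.085 + value in the jig's frame. Its flat foot, 60 mm wide and 10 mm thick, reaches 50 mm behind the hole and 70 mm ahead, where it ends in an upright plate 112 mm wide, its top 30 mm above the foot's top.
- fence_hole (a point): Centre of the through hole (12 mm wide, 1.5 mm chamfer) in the fence's foot, at the foot's top face, 38 mm above the table; axes as the jig's. The foot's underside is at bed height, 28 mm.
- rack: Pale wooden hardware rack, fixed: block 60 x 120 x 36 mm, with two 30 mm deep holes 13.5 mm wide, 32 mm either side of its middle along its y axis. Origin: centre of its underside. Each hole holds one thumbscrew, head up; which is in which differs.
- thumbscrew: The screw to use: slim, tall black knurled knob 24 mm across, from 4 to 34 mm above the origin; steel collar 21 mm across and 4 mm thick beneath it; smooth shank 10 mm across, 24 mm long, with a 2.5 mm taper at its end. Origin: centre of the collar's underside (which rests on the rack's top at the start); z axis up along the shank. 45 g.
- screw_tip (a point): The free end of the thumbscrew's shank, 24 mm below its origin.
- stub_screw: The stubby screw, not to be used: low, wide black knob 33 mm across, from 4 to 22 mm above its origin, shank only 12 mm long. Origin: underside of its collar, on the rack's top.
- tile: Glazed white tile, 66 x 98 x 6 mm, lying on the jig's bed at the far end, ahead of the fence (the fence does not reach it). Origin: centre of its underside.
- tape: Roll of masking tape lying flat, 100 mm across, 25 mm high. Origin: centre of its underside.
- tin: Closed black paint tin, 104 x 199 x 29 mm. Origin: centre of its underside.
- bowls: Stack of white bowls, 132 mm across, 89 mm high. Origin: centre of its underside.
- tall_jar: Tall glass pigment jar with lid, 59 mm across, 111 mm high. Origin: centre of its underside.
- wide_jar: Wide glass pigment jar with lid, 78 mm across, 82 mm high. Origin: centre of its underside.
- scale: Pocket scale, 128 x 95 x 17 mm as it lies. Origin: centre of its underside.
- brush: Paint brush with wooden handle, 208 mm long, lying flat. Origin: centre of its underside.

How it is judged (in metres and radians):
On the way, in this order (a step that is already met when the one before it is completed fails the run):
1. the thumbscrew is lifted out of the rack (height (world z) of screw_tip above 0.045 m), for 0.1 s.
2. the thumbscrew's shank is in the hole of the fence's foot (z of screw_tip in the frame of fence_hole below -0.005 m and horizontal distance between screw_tip and fence_hole below 0.003 m), for 0.1 s.
At the end, for the whole second after the job is handed in: The thumbscrew stands upright (within 4 degrees) through the fence's foot and the strip beneath, its shank within 3 mm of the fence hole's axis and its collar down on the foot to within 2.5 mm, released and at rest (z of screw_tip in the frame of jig below 0.0165 m and horizontal distance between screw_tip and fence_hole below 0.003 m and angle between thumbscrew's own z axis and vertical below 0.07 rad and linear speed of thumbscrew below 0.01 m/s and velocity of joint fence between -0.005 and 0.005 m/s and contact force between thumbscrew and the fingers below 0.1 N); the robot touches nothing.
It fails at once if the thumbscrew is forced: it presses on the jig, strip or fence with more than 40 N (contact force between thumbscrew and jig above 40 N or contact force between thumbscrew and strip above 40 N).
It fails at once if the robot itself presses on the jig or its fence with more than 40 N (contact force between any of the fingers, the arm and jig above 40 N).
It fails at once if the stubby screw is taken out of the rack or moved (distance of stub_screw from where it was at the start of the episode above 0.015 m).
It fails at once if a bystander is pushed more than 20 mm (distance of any of tile, tape, tin, bowls, tall_jar, wide_jar, scale, brush from where it was at the start of the episode above 0.02 m).
It also fails if it takes over 61 s, if anything falls off the work surface, if the arm or the gripper's body presses on something with over 40 N, if the wrist force passes 120 N, or if a joint passes its speed limit or range.

ROBOT

A 6-joint arm with a two-finger parallel gripper is mounted at the origin on the work surface; the furniture and walls round the work are solid. World frame = base frame: x ahead of the robot, y to its left, z up, the work surface at z = 0. Lengths are in mm, angles in rad, forces in N, time in s.
With the tool pointing down it reaches from about 350 to 875 mm from the base axis. Payload 4.2 kg.
Tool frame: the origin (TCP) lies at the very end of the fingers, on their centre line; the grasp point (between the pads) lies 19 mm behind it; z points along the fingers, y is the line along which they close (so a half turn about z gives the same grasp; the last joint's range is limited). The gripper opens to 87 mm and grips with 3 to 60 N. Pads are 19 mm wide; open, the fingers measure 117 mm over their backs; the gripper's body (75 mm by 190 mm) begins 51 mm behind the grasp point.
Start: joints at [-0.882, 0.385, 0.008, 0, -1.194, -0.259], TCP at [260.443, -568.127, 222.55] pointing down, gripper open.
Joint ranges: [-3.14, 3.14], [-1.21, 2.06], [-1.07, 1.41], [-3.16, 2.05], [-2.99, -0.16], [-3.1, 3.1]. Speed limits (rad/s): [2.79, 2.79, 3.14, 3.14, 3.14, 3.14].

INTERFACE

Orientations are given as a unit quaternion [x, y, z, w].
In Python, from cell import * gives the robot as it stands. The module is installed in compiled form; this text tells all that it offers.
- The arm moves only by the tool play_rows, never from a script. Its argument "plan" is a list of rows, each an object with "offset": the shift along the tool's x, y, z in units of 30 mm (1.0 is 30 mm), a list of three; "dr": the turn, a rotation vector about the tool's x, y, z in units of 0.08 rad (1.0 is 0.08 rad), a list of three; "gripper": the gripper command: -1 is shut, 1 is fully open, values between are in proportion. In form: [{"offset": [tx, ty, tz], "dr": [rx, ry, rz], "gripper": gripper}, ...]. A call has 1 to 8 rows; each row shifts and turns the commanded pose from where the row before left it, along the tool's axes as they then stand; what a row does not reach is not made up. A row lasts 1/10 s, in which the tool goes at most 50 mm and 8.59 degrees, less where a joint would pass 70% of its speed; a pose out of reach is approached as far as the arm can. A call with a number of a shift or a turn outside -1 to 1 is refused whole. A call with a gripper value outside its range is refused whole. The fingers move at their own pace and stop on an object; the grip force is fixed at half the most. Time passes only in rows, so rows that do not move let the fingers close. It gives the time, the measured TCP pose, the force, the opening and the grip force at its end, in the units of the state.
- state(): the state, without advancing time (a new reading comes with each control period).
- capture(name): name is "scene" or "top" or "wrist"; returns a dict with "image" (384x512x3 uint8, red, green, blue), "z_map" (384x512 float32, mm along the optical axis (not along the pixel's ray), 0 where there is no reading), "fx", "fy", "cx", "cy" (pixels), "R" (3x3) and "t" (3): a world point X has camera coordinates R X + t. Camera axes: x right, y down, z forward; pixel columns grow to the right and rows downward; lengths in mm; the calibration is good to about 2 mm. A picture is of the moment at which its call begins.
- hand_in(): hands the job in; it is judged then, once.
The state is a dict: "clock": time; "joint_pos": joint angles; "joint_velocities": joint speeds; "joint_efforts": joint torques, N m; "ee_pos": TCP position; "ee_rot": TCP orientation; "wrist_force": force on the tool from outside, world axes, zero at the start; "wrist_torque": the same for the moment, N m; "gripper_width": finger opening in mm; "finger_force": force on a finger pad.
Only numpy, scipy, OpenCV 4.12 (cv2) and the standard library are available. Lean on these libraries where they do the work, as an engineer would, in place of code of your own. Each camera call takes 0.05 s, during which the arm holds its last target. There are 200 camera calls.

## Working session

There is one attempt and no reset: what is moved stays moved. The work goes in short steps, Python scripts to look and compute and a tool call to move; the robot and the scene stay as the last step left them, time stands still between calls to the robot, and variables do not carry over. Pictures are saved under pics/ and viewed, at most 10 in all, crops included, and the job is handed in when it is done.

Besides the shell and the picture viewer there is one more tool, called after "Request:" as a command line: name --argument value ..., lists and objects as JSON in quotes. play_rows: Moves the arm, as the interface text tells. Shifts and turns lie within -1 to 1; 1 stands for 30 mm of shift or 0.08 rad of turn. Its arguments: {"type":"object","properties":{"plan":{"type":"array"}},"required":["plan"]}

```bash
mkdir -p pics
cat > h.py <<'E'
from cell import *
import numpy as np, cv2
from scipy.spatial.transform import Rotation as Ro
def shot(n,f):
    c=capture(n); cv2.imwrite('pics/'+f+'.png',c['image'][:,:,::-1]); np.savez('pics/'+f+'.npz',**c); return c
def pts(c):
    v,u=np.mgrid[:384,:512]; z=c['z_map']
    P=np.stack([(u-c['cx'])/c['fx']*z,(v-c['cy'])/c['fy']*z,z],-1)
    return (P-c['t'])@c['R']
def ray(c,u,v,h):
    d=np.array([(u-c['cx'])/c['fx'],(v-c['cy'])/c['fy'],1])@c['R']; o=-c['t']@c['R']
    return o+d*(h-o[2])/d[2]
E
python3 - <<'E'
from h import *
s=state(); print(s)
a=shot('scene','s1'); b=shot('top','t1')
for c in (a,b): print(-c['t']@c['R'], c['R'][2],c['fx'])
cv2.imwrite('pics/st1.png',cv2.resize(np.vstack([a['image'],b['image']]),(448,600+0))[:,:,::-1]) if 0 else None
E
```

```text
{'clock': 0.0, 'joint_pos': array([-8.82400181e-01,  3.85587546e-01,  6.63591985e-03, -5.32152385e-04,
       -1.19402870e+00, -2.58619647e-01]), 'joint_velocities': array([ 8.65762340e-04, -9.86290680e-04, -9.31988919e-05, -6.59137363e-04,
       -8.28474297e-04, -1.15892912e-03]), 'joint_efforts': array([-3.49155134e-04, -3.90660989e+01,  1.87403870e+01,  4.22002047e+00,
        1.09628981e-02, -1.54421668e-04]), 'ee_pos': array([ 260.19780734, -567.59102223,  221.43994904]), 'ee_rot': array([-2.13142208e-01,  9.77020545e-01,  1.08462604e-03, -2.77867863e-04]), 'wrist_force': array([ 0.18228669, -0.50677142, -0.69038632]), 'wrist_torque': array([0.01008769, 0.03443631, 0.00171524]), 'finger_force': 0.0, 'gripper_width': 87.0660876538101}
[-317.72547843  966.66782919  859.76128246] [ 0.56591276 -0.605164   -0.55992792] 437.9839299938178
[ 239.05352792  105.65353172 1933.2809829 ] [ 0.12687133 -0.0017353  -0.99191767] 472.76222958212435
```

View pics/t1.png

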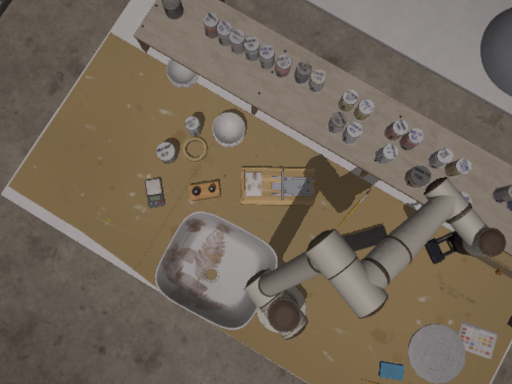

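View pics/s1.png

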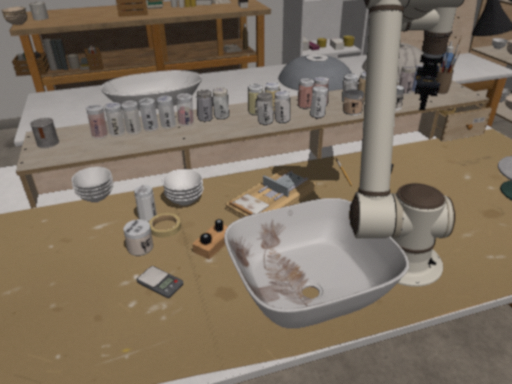

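The top view shows the rack at about (204,190) with two black knobs, and the jig at about (278,187): tile on its left, fence foot on its right. In the scene view the rack is at (212,237) and the jig at (270,195). Next I locate both.

Run:
```python
from h import *
b=dict(np.load('pics/t1.npz')); a=dict(np.load('pics/s1.npz'))
print(b['R'])
for n,u,v,h in [('knobL',196,190,40),('knobR',211,188,40),('rack',204,190,36),('jigTL',242,167,28),('jigTR',314,169,28),('jigBL',241,204,28),('jigBR',314,206,28),('foot',298,187,38)]:
    print(n,ray(b,u,v,h).round(), pts(b)[v,u].round())
for n,u,v in [('k1',219,225),('k2',206,238)]: print(n,pts(a)[v,u].round())
A=cv2.resize(a['image'][160:260,180:330],(750,500),interpolation=cv2.INTER_CUBIC)
B=cv2.resize(b['image'][155:215,180:330],(750,300),interpolation=cv2.INTER_CUBIC)
cv2.imwrite('pics/c1.png',cv2.resize(np.vstack([A,B]),(562,600))[:,:,::-1])
```

```text
[[ 0.01268737 -0.99991383  0.00337207]
 [-0.99183804 -0.01301264 -0.12683838]
 [ 0.12687133 -0.0017353  -0.99191767]]
knobL [459. 347.  40.] [457. 345.  55.]
knobR [467. 287.  40.] [463. 283.  77.]
rack [459. 315.  36.] [460. 315.  35.]
jigTL [557. 164.  28.] [561. 164.   1.]
jigTR [ 553. -130.   28.] [ 552. -130.   30.]
jigBL [405. 165.  28.] [407. 166.  13.]
jigBR [ 401. -130.   28.] [ 403. -133.    6.]
foot [476. -64.  38.] [478. -66.  24.]
k1 [453. 292.  63.]
k2 [442. 354.  58.]
```

View pics/c1.png

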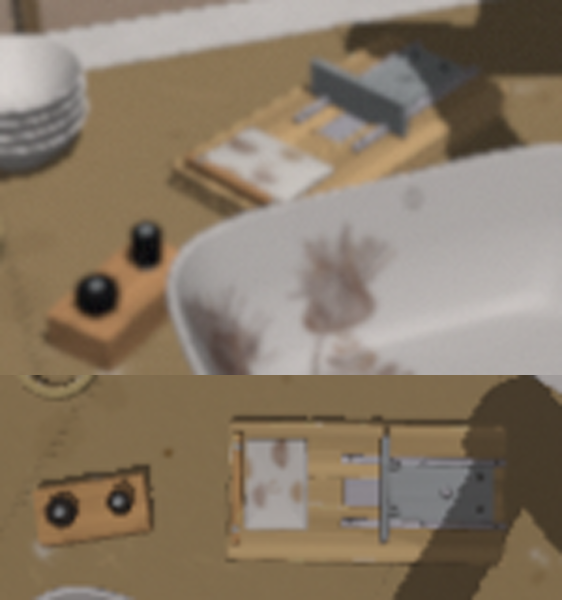

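The slim tall knob is the one nearer the jig, at about world (463,285). The wide stub is at about (459,347). The jig's x axis runs along about +y in the world, and the fence hole is near y≈-66. I'll turn the tool square to the jig and move above the fence.

Request:
play_rows --plan '[{"offset":[0,0,-0.2],"dr":[0,0,0.675],"gripper":1},{"offset":[0,0,-0.2],"dr":[0,0,0.675],"gripper":1},{"offset":[0,0,-0.2],"dr":[0,0,0.675],"gripper":1},{"offset":[0,0,-0.2],"dr":[0,0,0.675],"gripper":1},{"offset":[0,0,-0.2],"dr":[0,0,0.675],"gripper":1},{"offset":[0,0,-0.2],"dr":[0,0,0.675],"gripper":1},{"offset":[0,0,-0.2],"dr":[0,0,0.675],"gripper":1},{"offset":[0,0,-0.2],"dr":[0,0,0.675],"gripper":1}]'

```text
clock: 0.9
ee_pos: [260.3, -567.8, 270.1]
ee_rot: [0.002, 1.0, 0.001, -0.0]
wrist_force: [-0.0, 1.7, 0.1]
gripper_width: 87.0
finger_force: 0.0
```

Request:
play_rows --plan '[{"offset":[-0.8,1,0],"dr":[0,0,0],"gripper":1},{"offset":[-0.8,1,0],"dr":[0,0,0],"gripper":1},{"offset":[-0.8,1,0],"dr":[0,0,0],"gripper":1},{"offset":[-0.8,1,0],"dr":[0,0,0],"gripper":1},{"offset":[-0.8,1,0],"dr":[0,0,0],"gripper":1},{"offset":[-0.8,1,0],"dr":[0,0,0],"gripper":1},{"offset":[-0.8,1,0],"dr":[0,0,0],"gripper":1},{"offset":[-0.8,1,0],"dr":[0,0,0],"gripper":1}]'

```text
clock: 1.7
ee_pos: [453.5, -327.0, 270.2]
ee_rot: [0.001, 1.0, 0.0, -0.0]
wrist_force: [1.7, -0.7, -0.5]
gripper_width: 87.2
finger_force: 0.0
```

Request:
play_rows --plan '[{"offset":[0,1,0],"dr":[0,0,0],"gripper":1},{"offset":[0,1,0],"dr":[0,0,0],"gripper":1},{"offset":[0,1,0],"dr":[0,0,0],"gripper":1},{"offset":[0,1,0],"dr":[0,0,0],"gripper":1},{"offset":[0,1,0],"dr":[0,0,0],"gripper":1},{"offset":[0,1,0],"dr":[0,0,0],"gripper":1},{"offset":[0,1,0],"dr":[0,0,0],"gripper":1},{"offset":[0,0.5,0],"dr":[0,0,0],"gripper":1}]'

```text
clock: 2.5
ee_pos: [453.0, -101.8, 270.3]
ee_rot: [0.0, 1.0, 0.0, -0.0]
wrist_force: [0.3, 0.4, 0.8]
gripper_width: 87.0
finger_force: 0.0
```

Run:
```python
from h import *
s=state(); print(s['clock'],s['ee_pos'],s['ee_rot'],s['joint_pos'])
w=shot('wrist','w1'); print(-w['t']@w['R'], w['R'],w['fx'])
b=dict(np.load('pics/t1.npz'));P=pts(b)
print('sink rim z',[(v,u,P[v,u].round()) for v,u in [(215,205),(225,240),(240,272),(216,190)]])
```

```text
2.5 [ 453.01667685 -101.7541473   270.30386249] [ 2.50999679e-04  9.99999915e-01  2.32910273e-04 -2.28441844e-04] [ 1.30041912e-01  7.23872418e-02 -2.84023848e-01 -5.56104857e-04
 -1.21477778e+00 -1.70114631e+00]
[ 378.1454059  -100.95916442  431.13853727] [[ 1.17570756e-03  9.99998427e-01  1.32818463e-03]
 [ 9.62740435e-01 -1.49107531e-03  2.70423062e-01]
 [ 2.70424617e-01  9.60758611e-04 -9.62740673e-01]] 314.0337446795989
sink rim z [(215, 205, array([353., 299., 125.])), (225, 240, array([322., 169.,  -2.])), (240, 272, array([263.,  37.,  -7.])), (216, 190, array([348., 356., 128.]))]
```

View pics/w1.png

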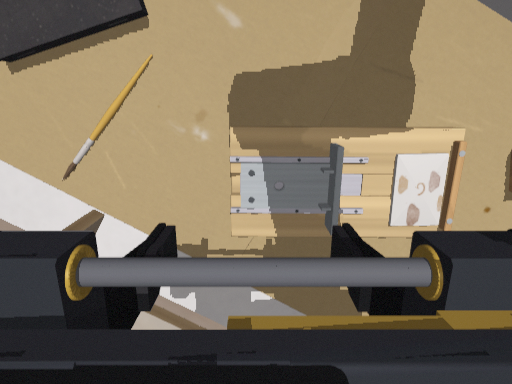

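The wrist view shows the fence hole at about (279,186), the upright plate at column ~336, the tile at (420,190), and the brush and tin well clear. I'll take a second view of the hole on the way to the rack.

Request:
play_rows --plan '[{"offset":[0,0.5,0],"dr":[0,0,0],"gripper":1},{"offset":[0,0.5,0],"dr":[0,0,0],"gripper":1},{"offset":[0,0.5,0],"dr":[0,0,0],"gripper":1},{"offset":[0,0.5,0],"dr":[0,0,0],"gripper":1},{"offset":[0,0.5,0],"dr":[0,0,0],"gripper":1},{"offset":[0,0.5,0],"dr":[0,0,0],"gripper":1},{"offset":[0,0,0],"dr":[0,0,0],"gripper":1}]'

```text
clock: 3.25
ee_pos: [453.5, -12.8, 270.2]
ee_rot: [0.0, 1.0, 0.0, -0.0]
wrist_force: [0.5, -0.7, 0.1]
gripper_width: 87.0
finger_force: 0.0
```

Run:
```python
from h import *
w=shot('wrist','w2'); w1=dict(np.load('pics/w1.npz'))
ims=[]
for c in (w1,w):
    q=c['R']@np.array([475,-64,38])+c['t']; u,v=int(q[0]/q[2]*c['fx']+c['cx']),int(q[1]/q[2]*c['fy']+c['cy']); print(u,v)
    ims.append(cv2.resize(c['image'][v-40:v+40,u-50:u+50],(800,640)[:2] and (500,400),interpolation=cv2.INTER_CUBIC)); print('crop origin',u-50,v-40)
cv2.imwrite('pics/c2.png',cv2.resize(np.hstack(ims),(800,320))[:,:,::-1])
```

```text
281 181
crop origin 231 141
212 181
crop origin 162 141
```

Request:
play_rows --plan '[{"offset":[0,1,0],"dr":[0,0,0],"gripper":1},{"offset":[0,1,0],"dr":[0,0,0],"gripper":1},{"offset":[0,1,0],"dr":[0,0,0],"gripper":1},{"offset":[0,1,0],"dr":[0,0,0],"gripper":1},{"offset":[0,1,0],"dr":[0,0,0],"gripper":1},{"offset":[0,1,0],"dr":[0,0,0],"gripper":1},{"offset":[0,1,0],"dr":[0,0,0],"gripper":1},{"offset":[0,0,0],"dr":[0,0,0],"gripper":1}]'

```text
clock: 4.1
ee_pos: [454.5, 198.3, 270.0]
ee_rot: [-0.0, 1.0, -0.0, -0.0]
wrist_force: [0.0, -0.4, -0.8]
gripper_width: 86.9
finger_force: 0.0
```

Run:
```python
from h import *
w=shot('wrist','w3')
```

Request:
play_rows --plan '[{"offset":[0,1,0],"dr":[0,0,0],"gripper":0},{"offset":[0,1,0],"dr":[0,0,0],"gripper":0},{"offset":[0,1,0],"dr":[0,0,0],"gripper":0},{"offset":[0,0,0],"dr":[0,0,0],"gripper":0}]'

```text
clock: 4.55
ee_pos: [454.8, 287.5, 269.9]
ee_rot: [0.001, 1.0, -0.0, -0.0]
wrist_force: [-0.4, 0.0, 0.5]
gripper_width: 62.6
finger_force: 0.0
```

Run:
```python
from h import *
w=shot('wrist','w4'); w3=dict(np.load('pics/w3.npz')); print(state()['ee_pos'],state()['gripper_width'])
cv2.imwrite('pics/c3.png',np.vstack([w3['image'][60:300],w['image'][60:300]])[:,:,::-1])
```

```text
[454.50512015 286.21081907 269.9830953 ] 58.72450681101358
```

View pics/c2.png

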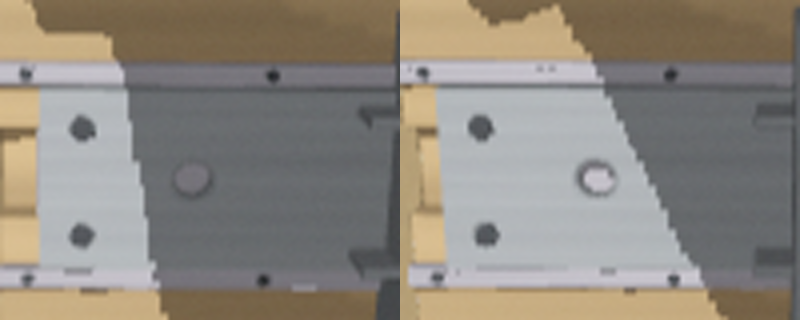

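View pics/c3.png

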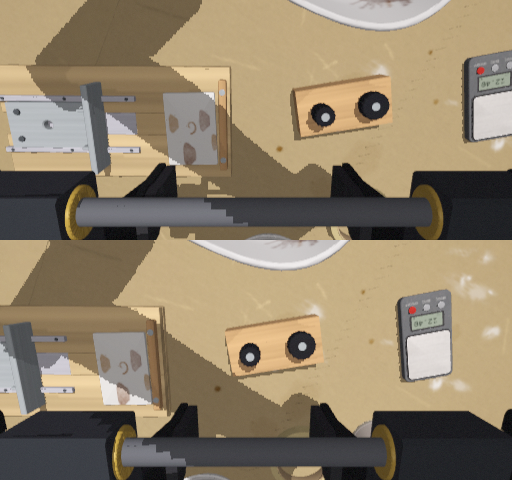

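c2 shows the fence hole at crop (193,179) and (597,178), so full-image pixels (279.3,185.8) and (211.2,185.6). c3 shows the slim knob at (323,175) in the first view and (250,177) in the second, with the stub to its right at (374,165) and (301,165). Now I triangulate.

```bash
cat >> h.py <<'E'
def tri(obs):
    A=[];b=[]
    for c,u,v in obs:
        d=np.array([(u-c['cx'])/c['fx'],(v-c['cy'])/c['fy'],1])@c['R']; d/=np.linalg.norm(d); o=-c['t']@c['R']
        M=np.eye(3)-np.outer(d,d); A.append(M); b.append(M@o)
    return np.linalg.lstsq(np.vstack(A),np.hstack(b),rcond=None)[0]
L=lambda n:dict(np.load('pics/%s.npz'%n))
E
python3 - <<'E'
from h import *
w1,w2,w3,w4=map(L,['w1','w2','w3','w4'])
print('hole tri',tri([(w1,279.3,185.8),(w2,211.2,185.6)]),ray(w1,279.3,185.8,38),ray(w2,211.2,185.6,38))
for c,n in((w1,'w1'),(w2,'w2')):
    P=pts(c); print(P[180:192:6,[270,255,240]].round(1).tolist() if n=='w1' else P[180:192:6,[200,225]].round(1).tolist())
cs={}
for c,n,k in((w3,'w3',[(323,175),(374,165)]),(w4,'w4',[(250,177),(301,165)])):
    g=cv2.cvtColor(c['image'],cv2.COLOR_RGB2GRAY); P=pts(c)
    for i,(u,v) in enumerate(k):
        w=25
        sub=g[v-w:v+w,u-w:u+w].astype(int); 
        yy,xx=np.mgrid[-w:w,-w:w]
        m=(np.hypot(xx,yy)<6)&(sub>100); cu,cv_=u+xx[m].mean(),v+yy[m].mean(); cs[n,i]=(c,cu,cv_)
        m2=((sub<60)&(np.hypot(xx,yy)<22)).astype(np.uint8); mm=cv2.moments(max(cv2.findContours(m2,0,2)[0],key=cv2.contourArea))
        print(n,i,(round(cu,1),round(cv_,1)),'dark',u-w+mm['m10']/mm['m00'],v-w+mm['m01']/mm['m00'],P[int(cv_),int(cu)].round(1),ray(c,cu,cv_,70 if i==0 else 58))
for i in(0,1): print('screw',i,tri([cs['w3',i],cs['w4',i]]))
# jig axis: rails edges in depth/bright; rack top
b=L('t1')
P=pts(w2); m=(P[...,2]>60)&(P[...,2]<80)&(abs(P[...,0]-478)<60)&(P[...,1]<60)&(P[...,1]>-40); Q=P[m]; print('plate',m.sum(),Q.mean(0),Q.min(0),Q.max(0))
p=np.polyfit(Q[:,0],Q[:,1],1); print('plate slope',p)
P=pts(w4); m=(abs(P[...,2]-36)<4)&(abs(P[...,1]-310)<90)&(abs(P[...,0]-460)<60); print('rack',cv2.minAreaRect(P[m][:,:2].astype(np.float32)),P[m].mean(0))
E
```

```text
hole tri [481.22012989 -66.9330952   34.33222321] [480.21721368 -67.24841565  38.        ] [480.32260223 -66.42669655  38.        ]
[[[472.6, -79.4, 37.5], [472.9, -98.7, 36.3], [475.6, -118.5, 25.0]], [[481.1, -79.1, 35.7], [480.8, -98.7, 36.7], [483.6, -118.6, 25.7]]]
[[[473.2, -80.8, 36.7], [473.4, -48.6, 36.1]], [[481.2, -81.2, 36.7], [481.4, -48.8, 35.8]]]
w3 0 (np.float64(324.7), np.float64(176.6)) dark 322.4571175950486 174.45048629531388 [461.5 282.2  70. ] [462.21437449 283.09777159  70.        ]
w3 1 (np.float64(375.6), np.float64(166.3)) dark 372.95616145415664 164.93370756482224 [452.  345.8  57.7] [452.27631716 346.47827967  58.        ]
w4 0 (np.float64(249.5), np.float64(176.8)) dark 249.57493734335839 174.43809523809523 [462.  283.2  68.8] [462.69871083 283.84126824  70.        ]
w4 1 (np.float64(301.9), np.float64(166.1)) dark 300.74124396135267 164.91757246376812 [452.1 345.7  58.2] [452.35713014 346.82137376  58.        ]
screw 0 [463.13771284 283.80274791  67.02668515]
screw 1 [452.59289171 347.04231054  56.58030887]
plate 606 [4.79759045e+02 1.20330442e-01 6.60473975e+01] [425.86740854  -3.89054884  60.24009113] [537.31266682   4.35985289  68.62164874]
plate slope [-0.0101863   5.00729852]
rack ((458.19256591796875, 315.4239501953125), (60.451114654541016, 120.27994537353516), 9.315146446228027) [456.31855387 313.02669933  34.81195725]
```

Screw axis is at about (462.4,283.5) with its top at about 69. Fence hole is at about (480.5,-66.8), top at about 37. The jig axis is within 0.6° of world y, and everything agrees with the text. Now I descend with the gripper half open and grip.

Request:
play_rows --plan '[{"offset":[-0.13,-0.05,0.8],"dr":[0,0,0],"gripper":0},{"offset":[-0.13,-0.04,0.9],"dr":[0,0,0],"gripper":0},{"offset":[0,0,1],"dr":[0,0,0],"gripper":0},{"offset":[0,0,1],"dr":[0,0,0],"gripper":0},{"offset":[0,0,1],"dr":[0,0,0],"gripper":0},{"offset":[0,0,1],"dr":[0,0,0],"gripper":0},{"offset":[0,0,0],"dr":[0,0,0],"gripper":0},{"offset":[0,0,0],"dr":[0,0,0],"gripper":0}]'

```text
clock: 5.4
ee_pos: [462.7, 282.6, 100.1]
ee_rot: [0.002, 1.0, -0.0, 0.0]
wrist_force: [-0.0, 0.3, 0.5]
gripper_width: 43.9
finger_force: 0.0
```

Request:
play_rows --plan '[{"offset":[0,0,0.8],"dr":[0,0,0],"gripper":0},{"offset":[0,0.02,0.7],"dr":[0,0,0],"gripper":0},{"offset":[0,0,0.47],"dr":[0,0,0],"gripper":0},{"offset":[0,0,0],"dr":[0,0,0],"gripper":0},{"offset":[0,0,0],"dr":[0,0,0],"gripper":-1},{"offset":[0,0,0],"dr":[0,0,0],"gripper":-1},{"offset":[0,0,0],"dr":[0,0,0],"gripper":-1},{"offset":[0,0,0],"dr":[0,0,0],"gripper":-1}]'

```text
clock: 6.2
ee_pos: [462.6, 284.6, 41.6]
ee_rot: [0.001, 1.0, 0.001, 0.001]
wrist_force: [-1.2, -2.0, 4.3]
gripper_width: 22.7
finger_force: 30.0
```

Request:
play_rows --plan '[{"offset":[0,0,0],"dr":[0,0,0],"gripper":-1},{"offset":[0,0,0],"dr":[0,0,0],"gripper":-1}]'

```text
clock: 6.4
ee_pos: [462.6, 284.6, 41.5]
ee_rot: [0.001, 1.0, 0.0, 0.001]
wrist_force: [-1.8, -0.2, 6.4]
gripper_width: 22.7
finger_force: 30.0
```

Gripped. Lifting and carrying it to the fence.

Request:
play_rows --plan '[{"offset":[0,0,-0.4],"dr":[0,0,0],"gripper":-1},{"offset":[0,0,-0.8],"dr":[0,0,0],"gripper":-1},{"offset":[0,0,-0.9],"dr":[0,0,0],"gripper":-1},{"offset":[0,0,-0.9],"dr":[0,0,0],"gripper":-1},{"offset":[0,-0.3,0],"dr":[0,0,0],"gripper":-1},{"offset":[0,-0.7,0],"dr":[0,0,0],"gripper":-1},{"offset":[-0.1,-0.8,0],"dr":[0,0,0],"gripper":-1},{"offset":[-0.1,-0.8,0],"dr":[0,0,0],"gripper":-1}]'

```text
clock: 7.2
ee_pos: [466.6, 203.7, 129.2]
ee_rot: [0.001, 1.0, -0.001, -0.001]
wrist_force: [0.4, -0.1, -0.5]
gripper_width: 22.3
finger_force: 30.0
```

Request:
play_rows --plan '[{"offset":[-0.1,-0.8,0],"dr":[0,0,0],"gripper":-1},{"offset":[-0.1,-0.8,0],"dr":[0,0,0],"gripper":-1},{"offset":[-0.1,-0.8,0],"dr":[0,0,0],"gripper":-1},{"offset":[-0.1,-0.8,0],"dr":[0,0,0],"gripper":-1},{"offset":[0,-0.8,0],"dr":[0,0,0],"gripper":-1},{"offset":[0,-0.8,0],"dr":[0,0,0],"gripper":-1},{"offset":[0,-0.8,0],"dr":[0,0,0],"gripper":-1},{"offset":[0,-0.8,0],"dr":[0,0,0],"gripper":-1}]'

```text
clock: 8.0
ee_pos: [477.5, 11.9, 129.2]
ee_rot: [0.002, 1.0, -0.0, -0.002]
wrist_force: [-0.0, -0.5, -0.6]
gripper_width: 22.4
finger_force: 30.0
```

Request:
play_rows --plan '[{"offset":[0,-0.8,0],"dr":[0,0,0],"gripper":-1},{"offset":[0,-0.7,0],"dr":[0,0,0],"gripper":-1},{"offset":[0,-0.5,0],"dr":[0,0,0],"gripper":-1},{"offset":[0,-0.3,0],"dr":[0,0,0],"gripper":-1},{"offset":[0,0,0],"dr":[0,0,0],"gripper":-1},{"offset":[0,0,0],"dr":[0,0,0],"gripper":-1}]'

```text
clock: 8.6
ee_pos: [478.8, -54.9, 130.0]
ee_rot: [0.001, 1.0, -0.0, -0.001]
wrist_force: [0.0, -0.6, -0.7]
gripper_width: 22.2
finger_force: 30.0
```

Run:
```python
from h import *
s=state(); print(s['ee_pos'],s['ee_rot'],s['wrist_force'])
w=shot('wrist','w5'); a=shot('scene','s5')
q=a['R']@np.array([480,-67,80])+a['t']; u,v=int(q[0]/q[2]*a['fx']+a['cx']),int(q[1]/q[2]*a['fy']+a['cy']); print(u,v)
A=cv2.resize(a['image'][v-40:v+40,max(u-50,0):u+50],(500,400),interpolation=cv2.INTER_CUBIC)
cv2.imwrite('pics/c5.png',cv2.resize(np.hstack([A,cv2.resize(w['image'],(533,400))]),(800,310))[:,:,::-1])
```

```text
[478.77429307 -54.91344152 130.0126561 ] [ 1.42155066e-03  9.99998841e-01 -1.74427885e-05 -5.44658055e-04] [ 0.0136906  -0.55620338 -0.69921728]
288 169
```

View pics/c5.png

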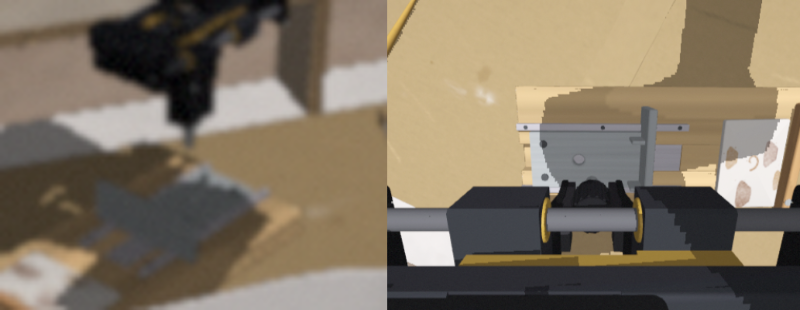

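The scene crop shows the screw hanging upright from the fingers. The wrist view shows the hole at about full-image (237,197). I'll refine the hole's position.

Run:
```python
from h import *
w1,w2,w=L('w1'),L('w2'),L('w5')
g=cv2.cvtColor(w['image'],cv2.COLOR_RGB2GRAY)
sub=cv2.resize(g[182:212,222:252],None,fx=8,fy=8,interpolation=cv2.INTER_CUBIC)
c=cv2.HoughCircles(cv2.GaussianBlur(sub,(0,0),3),cv2.HOUGH_GRADIENT,1,100,param1=60,param2=12,minRadius=35,maxRadius=85); print(c)
print(g[187:208,226:250:1][::2,::2])
for x,y,r in c[0]:
    u,v=222+(x+.5)/8-.5,182+(y+.5)/8-.5; print(u,v,r/8, ray(w,u,v,38),tri([(w1,279.3,185.8),(w2,211.2,185.6),(w,u,v)]))
```

```text
None
[[125 126 125 126 125 125 124 124 124 126 126 124]
 [125 123 123 123 123 123 123 122 122 122 123 123]
 [123 120 122 119 108 114 119 112 119 120 120 121]
 [123 123 120 116 136 137 137 136 117 119 124 124]
 [124 125 112 133 134 134 134 135 134 113 123 123]
 [129 125 108 133 133 134 135 134 134 120 125 127]
 [128 123 105 105 134 134 133 133 133 107 123 127]
 [125 124 116  94 115 133 134 130 102 112 124 124]
 [125 127 119 113  97  98  96  96 109 118 124 125]
 [126 125 125 122 121 114 112 117 120 124 124 124]
 [127 127 127 126 126 125 126 125 127 128 127 127]]Traceback (most recent call last):
  File "<stdin>", line 7, in <module>
TypeError: 'NoneType' object is not subscriptable
```

Run:
```python
from h import *
w1,w2,w=L('w1'),L('w2'),L('w5')
print(ray(w,237.3,198,38),tri([(w1,279.3,185.8),(w2,211.2,185.6),(w,237.3,198)]))
# knob top blob, just below the plate of the gripper
g=cv2.cvtColor(w['image'],cv2.COLOR_RGB2GRAY)
q=w['R']@np.array([478.8,-55,159.])+w['t']; print('expected knob top px',q[:2]/q[2]*w['fx']+[w['cx'],w['cy']])
```

```text
[480.04268212 -67.57675286  38.        ] [481.05625728 -67.19796166  34.84062789]
expected knob top px [251.4420154  269.73951407]
```

Request:
play_rows --plan '[{"offset":[-0.053,-0.387,0],"dr":[0,0,0],"gripper":-1},{"offset":[0,0,0.6],"dr":[0,0,0],"gripper":-1},{"offset":[0,0,0.7],"dr":[0,0,0],"gripper":-1},{"offset":[0,0,0.5],"dr":[0,0,0],"gripper":-1},{"offset":[0,0,0.1],"dr":[0,0,0],"gripper":-1},{"offset":[0,0,0],"dr":[0,0,0],"gripper":-1}]'

```text
clock: 9.3
ee_pos: [481.0, -66.4, 73.3]
ee_rot: [0.001, 1.0, -0.0, -0.0]
wrist_force: [0.5, -0.6, 0.4]
gripper_width: 22.5
finger_force: 30.0
```

Request:
play_rows --plan '[{"offset":[0,0,0.05],"dr":[0,0,0],"gripper":-1},{"offset":[0,0,0.05],"dr":[0,0,0],"gripper":-1},{"offset":[0,0,0.05],"dr":[0,0,0],"gripper":-1},{"offset":[0,0,0.05],"dr":[0,0,0],"gripper":-1},{"offset":[0,0,0],"dr":[0,0,0],"gripper":-1}]'

```text
clock: 9.8
ee_pos: [480.9, -66.3, 67.4]
ee_rot: [0.001, 1.0, 0.0, -0.0]
wrist_force: [-0.0, -0.2, -0.9]
gripper_width: 22.6
finger_force: 30.0
```

Request:
play_rows --plan '[{"offset":[0,0,0.05],"dr":[0,0,0],"gripper":-1},{"offset":[0,0,0.05],"dr":[0,0,0],"gripper":-1},{"offset":[0,0,0],"dr":[0,0,0],"gripper":-1}]'

```text
clock: 10.1
ee_pos: [481.3, -66.7, 64.9]
ee_rot: [0.001, 1.0, -0.0, 0.0]
wrist_force: [-0.0, -3.2, 4.0]
gripper_width: 22.4
finger_force: 30.0
```

Request:
play_rows --plan '[{"offset":[0,0,0.05],"dr":[0,0,0],"gripper":-1},{"offset":[0,0,0],"dr":[0,0,0],"gripper":-1}]'

```text
clock: 10.3
ee_pos: [480.9, -66.5, 62.7]
ee_rot: [0.001, 1.0, -0.0, -0.0]
wrist_force: [0.3, -2.5, 0.6]
gripper_width: 22.6
finger_force: 30.0
```

The screw has entered the hole: low vertical force and a slight side contact. A little deeper.

Request:
play_rows --plan '[{"offset":[0,-0.03,0.05],"dr":[0,0,0],"gripper":-1},{"offset":[0,0,0.05],"dr":[0,0,0],"gripper":-1},{"offset":[0,0,0],"dr":[0,0,0],"gripper":-1},{"offset":[0,0,0],"dr":[0,0,0],"gripper":-1}]'

```text
clock: 10.7
ee_pos: [480.8, -67.1, 59.7]
ee_rot: [0.001, 1.0, 0.0, -0.0]
wrist_force: [-0.1, 0.5, -0.5]
gripper_width: 22.5
finger_force: 30.0
```

Request:
play_rows --plan '[{"offset":[0,0,0.05],"dr":[0,0,0],"gripper":-1},{"offset":[0,0,0],"dr":[0,0,0],"gripper":-1},{"offset":[0,0,0],"dr":[0,0,0],"gripper":-1}]'

```text
clock: 11.0
ee_pos: [480.9, -67.2, 58.4]
ee_rot: [0.001, 1.0, 0.0, -0.0]
wrist_force: [0.2, 0.8, 0.6]
gripper_width: 22.6
finger_force: 30.0
```

Request:
play_rows --plan '[{"offset":[0,0,0.05],"dr":[0,0,0],"gripper":-1},{"offset":[0,0,0],"dr":[0,0,0],"gripper":-1},{"offset":[0,0,0],"dr":[0,0,0],"gripper":-1}]'

```text
clock: 11.3
ee_pos: [480.9, -67.2, 56.9]
ee_rot: [0.001, 1.0, -0.0, -0.0]
wrist_force: [0.4, 0.1, 0.1]
gripper_width: 22.6
finger_force: 30.0
```

Request:
play_rows --plan '[{"offset":[0,0,0.04],"dr":[0,0,0],"gripper":-1},{"offset":[0,0,0],"dr":[0,0,0],"gripper":-1},{"offset":[0,0,0],"dr":[0,0,0],"gripper":-1}]'

```text
clock: 11.6
ee_pos: [480.9, -67.2, 55.7]
ee_rot: [0.001, 1.0, -0.0, -0.0]
wrist_force: [-0.3, 0.6, -0.3]
gripper_width: 22.6
finger_force: 30.0
```

Request:
play_rows --plan '[{"offset":[0,0,0.03],"dr":[0,0,0],"gripper":-1},{"offset":[0,0,0],"dr":[0,0,0],"gripper":-1},{"offset":[0,0,0],"dr":[0,0,0],"gripper":-1}]'

```text
clock: 11.9
ee_pos: [481.2, -67.2, 55.4]
ee_rot: [0.001, 1.0, -0.0, 0.0]
wrist_force: [-0.8, 0.0, 5.1]
gripper_width: 22.6
finger_force: 30.0
```

The strip is felt at TCP z≈55.5, with 5 N for 0.6 mm of press. Now I slide toward the tile (+y) under this light press, polling for the drop.

Request:
play_rows --plan '[{"offset":[0,0.04,0],"dr":[0,0,0],"gripper":-1},{"offset":[0,0.04,0],"dr":[0,0,0],"gripper":-1},{"offset":[0,0.04,0],"dr":[0,0,0],"gripper":-1},{"offset":[0,0.04,0],"dr":[0,0,0],"gripper":-1},{"offset":[0,0.04,0],"dr":[0,0,0],"gripper":-1},{"offset":[0,0,0],"dr":[0,0,0],"gripper":-1}]'

```text
clock: 12.5
ee_pos: [481.2, -62.0, 55.5]
ee_rot: [0.001, 1.0, -0.001, 0.0]
wrist_force: [-0.8, -4.4, 5.7]
gripper_width: 22.6
finger_force: 30.0
```

Request:
play_rows --plan '[{"offset":[0,0.05,0],"dr":[0,0,0],"gripper":-1},{"offset":[0,0.05,0],"dr":[0,0,0],"gripper":-1},{"offset":[0,0,0],"dr":[0,0,0],"gripper":-1}]'

```text
clock: 12.8
ee_pos: [481.2, -59.0, 55.4]
ee_rot: [0.001, 1.0, -0.001, 0.0]
wrist_force: [-1.2, -4.6, 4.9]
gripper_width: 22.8
finger_force: 30.0
```

Request:
play_rows --plan '[{"offset":[0,0.05,0],"dr":[0,0,0],"gripper":-1},{"offset":[0,0.05,0],"dr":[0,0,0],"gripper":-1},{"offset":[0,0,0],"dr":[0,0,0],"gripper":-1}]'

```text
clock: 13.1
ee_pos: [481.2, -56.0, 55.4]
ee_rot: [0.001, 1.0, -0.001, 0.0]
wrist_force: [-0.8, -4.5, 4.9]
gripper_width: 22.8
finger_force: 30.0
```

Request:
play_rows --plan '[{"offset":[0,0.05,0],"dr":[0,0,0],"gripper":-1},{"offset":[0,0.05,0],"dr":[0,0,0],"gripper":-1},{"offset":[0,0,0],"dr":[0,0,0],"gripper":-1}]'

```text
clock: 13.4
ee_pos: [481.3, -53.0, 55.4]
ee_rot: [0.001, 1.0, -0.001, 0.0]
wrist_force: [-0.6, -4.1, 5.8]
gripper_width: 22.4
finger_force: 30.0
```

Request:
play_rows --plan '[{"offset":[0,0.05,0],"dr":[0,0,0],"gripper":-1},{"offset":[0,0.05,0],"dr":[0,0,0],"gripper":-1},{"offset":[0,0,0],"dr":[0,0,0],"gripper":-1}]'

```text
clock: 13.7
ee_pos: [481.2, -49.8, 55.3]
ee_rot: [0.001, 1.0, -0.0, 0.0]
wrist_force: [0.2, -4.2, 5.3]
gripper_width: 22.9
finger_force: 30.0
```

Request:
play_rows --plan '[{"offset":[0,0.05,0],"dr":[0,0,0],"gripper":-1},{"offset":[0,0.05,0],"dr":[0,0,0],"gripper":-1},{"offset":[0,0,0],"dr":[0,0,0],"gripper":-1}]'

```text
clock: 14.0
ee_pos: [481.0, -46.0, 54.6]
ee_rot: [0.001, 1.0, 0.0, 0.0]
wrist_force: [-0.1, -3.0, 0.4]
gripper_width: 22.5
finger_force: 30.0
```

The drop shows at y≈-46: Fz goes to zero. Now I probe deeper with small forward steps.

Request:
play_rows --plan '[{"offset":[0,0.03,0.03],"dr":[0,0,0],"gripper":-1},{"offset":[0,0,0],"dr":[0,0,0],"gripper":-1},{"offset":[0,0,0],"dr":[0,0,0],"gripper":-1}]'

```text
clock: 14.3
ee_pos: [480.9, -45.1, 53.6]
ee_rot: [0.001, 1.0, 0.0, -0.0]
wrist_force: [-0.8, -2.2, -0.1]
gripper_width: 22.5
finger_force: 30.0
```

Request:
play_rows --plan '[{"offset":[0,0.02,0.03],"dr":[0,0,0],"gripper":-1},{"offset":[0,0,0],"dr":[0,0,0],"gripper":-1},{"offset":[0,0,0],"dr":[0,0,0],"gripper":-1}]'

```text
clock: 14.6
ee_pos: [480.9, -44.7, 52.9]
ee_rot: [0.001, 1.0, 0.0, -0.0]
wrist_force: [1.1, -1.9, -1.1]
gripper_width: 22.5
finger_force: 30.0
```

Request:
play_rows --plan '[{"offset":[0,0,0.04],"dr":[0,0,0],"gripper":-1},{"offset":[0,0,0],"dr":[0,0,0],"gripper":-1},{"offset":[0,0,0],"dr":[0,0,0],"gripper":-1}]'

```text
clock: 14.9
ee_pos: [480.9, -44.7, 51.7]
ee_rot: [0.001, 1.0, 0.0, -0.0]
wrist_force: [0.9, -2.1, -1.2]
gripper_width: 22.8
finger_force: 30.0
```

Request:
play_rows --plan '[{"offset":[0,0,0.04],"dr":[0,0,0],"gripper":-1},{"offset":[0,0,0],"dr":[0,0,0],"gripper":-1},{"offset":[0,0,0],"dr":[0,0,0],"gripper":-1}]'

```text
clock: 15.2
ee_pos: [480.9, -44.7, 50.5]
ee_rot: [0.001, 1.0, 0.0, -0.0]
wrist_force: [1.4, -1.8, -0.3]
gripper_width: 22.5
finger_force: 30.0
```

Request:
play_rows --plan '[{"offset":[0,0,0.05],"dr":[0,0,0],"gripper":-1},{"offset":[0,0,0.05],"dr":[0,0,0],"gripper":-1},{"offset":[0,0,0],"dr":[0,0,0],"gripper":-1}]'

```text
clock: 15.5
ee_pos: [480.9, -44.7, 47.4]
ee_rot: [0.001, 1.0, -0.0, -0.0]
wrist_force: [0.9, -1.9, -0.5]
gripper_width: 22.0
finger_force: 30.0
```

Request:
play_rows --plan '[{"offset":[0,0,0.05],"dr":[0,0,0],"gripper":-1},{"offset":[0,0,0.04],"dr":[0,0,0],"gripper":-1},{"offset":[0,0,0],"dr":[0,0,0],"gripper":-1}]'

```text
clock: 15.8
ee_pos: [480.9, -44.7, 44.8]
ee_rot: [0.001, 1.0, 0.0, -0.0]
wrist_force: [-0.2, -1.0, -1.4]
gripper_width: 22.6
finger_force: 30.0
```

Request:
play_rows --plan '[{"offset":[0,0,0.04],"dr":[0,0,0],"gripper":-1},{"offset":[0,0,0.02],"dr":[0,0,0],"gripper":-1},{"offset":[0,0,0],"dr":[0,0,0],"gripper":-1}]'

```text
clock: 16.1
ee_pos: [481.1, -44.7, 43.6]
ee_rot: [0.001, 1.0, -0.0, 0.0]
wrist_force: [-1.2, -1.0, 5.1]
gripper_width: 22.9
finger_force: 30.0
```

Request:
play_rows --plan '[{"offset":[0,0,0.02],"dr":[0,0,0],"gripper":-1},{"offset":[0,0,0],"dr":[0,0,0],"gripper":-1}]'

```text
clock: 16.3
ee_pos: [481.1, -44.7, 43.5]
ee_rot: [0.001, 1.0, -0.0, 0.0]
wrist_force: [-2.6, -0.4, 8.8]
gripper_width: 22.6
finger_force: 30.0
```

The collar is seated: resistance at TCP z 43.5, exactly as expected. Releasing partway, because the plate is about 70 mm ahead of the hole, then rising.

Request:
play_rows --plan '[{"offset":[0,0,-0.03],"dr":[0,0,0],"gripper":0},{"offset":[0,0,0],"dr":[0,0,0],"gripper":0},{"offset":[0,0,0],"dr":[0,0,0],"gripper":0},{"offset":[0,0,0],"dr":[0,0,0],"gripper":0}]'

```text
clock: 16.7
ee_pos: [480.9, -44.6, 43.2]
ee_rot: [0.001, 1.0, 0.0, -0.0]
wrist_force: [-0.6, 0.5, 0.1]
gripper_width: 41.9
finger_force: 0.0
```

Request:
play_rows --plan '[{"offset":[0,0,-0.3],"dr":[0,0,0],"gripper":0},{"offset":[0,0,-0.8],"dr":[0,0,0],"gripper":0},{"offset":[0,0,-1],"dr":[0,0,0],"gripper":0},{"offset":[0,0,-1],"dr":[0,0,0],"gripper":0},{"offset":[0,0,-1],"dr":[0,0,0],"gripper":0},{"offset":[0,0,-0.8],"dr":[0,0,0],"gripper":0},{"offset":[0,0,0],"dr":[0,0,0],"gripper":0},{"offset":[0,0,0],"dr":[0,0,0],"gripper":0}]'

```text
clock: 17.5
ee_pos: [480.8, -44.6, 191.0]
ee_rot: [0.001, 1.0, 0.0, 0.001]
wrist_force: [-0.5, 0.5, 1.3]
gripper_width: 43.6
finger_force: 0.0
```

Run:
```python
from h import *
w=shot('wrist','w9'); print(state()['ee_pos'],state()['wrist_force'])
P=pts(w); m=(abs(P[...,0]-481)<20)&(abs(P[...,1]+45)<20)&(P[...,2]>60); print(m.sum(),P[m].mean(0),P[m][:,2].max())
```

```text
[480.30746968 -44.7046027  190.0583426 ] [-0.19892518  0.78041412  0.02566503]
575 [480.2032556  -43.94165714  70.03926415] 72.91361554841706
```

View pics/w9.png

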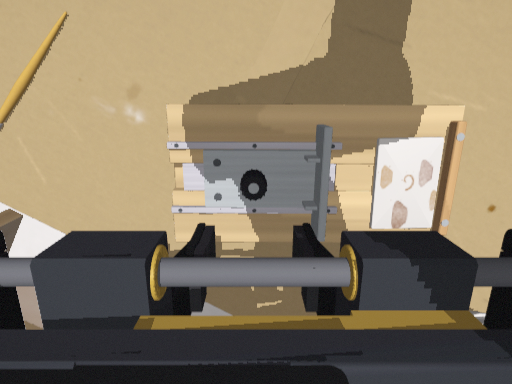

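The knob sits upright in the fence foot at about (254,185). Its top is at about 71 mm (72 expected when home), and the gripper is clear.

```bash
python3 -c "
from cell import *
print(hand_in())"
```

```text
the job is handed in; nothing more can be done
None
```

I put the slim thumbscrew through the fence foot and the index hole in the strip, pushed it fully home with its collar on the foot, let go, and handed the job in at about 17.6 s; `hand_in()` returned no verdict.

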